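# Close up the first-aid box

## Task

The green first-aid box was left open after use: with the fingertips push both white drawers fully home, and only then push its lid down until it is shut, because the shut lid locks the drawers. Do not slam the drawers or the lid, do not pull them further open, and pinch or lift nothing: leave the other things on the bench standing where they are.

Things in the scene. Friction and masses are not known exactly. Their poses are not given: they have to be found in the camera images.
- aid_box: Green first-aid box, fixed to the steel bench: 150 deep (its x), 260 wide (its y), rim 85 high. Origin at the centre of its underside; its own -x is the front with two white drawers side by side (left one on its +y side), +y is its left seen from the robot. It may stand turned by up to about 0.35 rad. Nothing rests against it; other things stand at least 25 clear.
- left_drawer (a joint): White drawer on the box's +y side; metres pulled out towards the box's -x, 0 = fully home, stops there. Slides with about 1.2 N friction plus light damping, no latch or spring; stays where it is left.
- right_drawer (a joint): The same drawer on the box's -y side.
- left_drawer_front (a point): Centre of the left drawer's flat outer front face, 31 above the bench; the face is 120 wide and 46 tall (8 to 54 above the bench), no handle, only a dark painted strip. With the drawer home it lies 83 in front of the box's origin and 8 in front of the box's front wall; 63.5 to the side of the box's middle.
- right_drawer_front (a point): The same point on the right drawer.
- lid (a joint): Green lid of the box, 160 (from hinge to free edge) x 260 x 8 thick, hinged along the box's rear (+x) top rim, flat outer face, no knob. Radians: 0 = shut, lying on the rim; about 1.57 = standing upright. It starts partly open, leaning over the box (0.8 to 1.35). Stiff hinge: it stays at any angle and needs about 0.35 N m to move, so it must be pushed all the way down from its rear outer face.
- lid_hinge (a point): Middle of the lid's hinge line, on the rear rim: 75 behind the box's origin, 85 above the bench. The lid's outer face lies 10 off the plane through the hinge line (its inner face 2): shut, the outer face is 95 above the bench.
- lid_edge (a point): Middle of the lid's free edge, 160 from the hinge line, mid-thickness (6 off the hinge plane).
- glass: Bystander, loose: clear drinking glass, 68 wide, 110 tall (mm). Origin at the centre of its underside. Leave it alone.
- tin: Bystander, loose: red tin can, 70 wide, 95 tall (mm). Origin at the centre of its underside. Leave it alone.
- carton: Bystander, loose: yellow carton 60 x 40 x 80 tall (mm). Origin at the centre of its underside. Leave it alone.
- candlestick: Bystander, loose: brass candlestick, foot 90 wide, 155 tall (mm). Origin at the centre of its underside. Leave it alone.
- jug: Bystander, loose: steel vacuum jug with black top, 100 wide, 240 tall (mm). Origin at the centre of its underside. Leave it alone.
- soap_bottle: Bystander, loose: green soap bottle, 60 wide, 150 tall (mm). Origin at the centre of its underside. Leave it alone.
- scrub_pad: Bystander, loose: yellow scrub pad 90 x 60 x 30 tall (mm). Origin at the centre of its underside. Leave it alone.

How it is judged:
On the way, in this order (a step that is already met when the one before it is completed fails the run):
1. both drawers are fully home while the lid still stands open (value of joint each of left_drawer, right_drawer below 0.005 m and value of joint lid above 0.5 rad), for 0.2 s.
2. the lid is shut (value of joint lid below 0.06 rad), for 0.2 s.
At the end, for the whole second after the job is handed in: Both drawers within 5 mm of home, the lid within 0.06 rad of shut, every bystander upright, at rest and within 30 mm of where it started (value of joint each of left_drawer, right_drawer below 0.005 m and value of joint lid below 0.06 rad and distance of each of glass, tin, carton, candlestick, jug, soap_bottle, scrub_pad from where it was at the start of the episode below 0.03 m and angle between each of glass, tin, carton, candlestick, jug, soap_bottle, scrub_pad's own z axis and vertical below 0.15 rad and linear speed of each of glass, tin, carton, candlestick, jug, soap_bottle, scrub_pad below 0.02 m/s); the robot touches nothing.
It fails at once if the lid came down (below 0.3 rad) while a drawer was still more than 8 mm out (value of joint lid below 0.3 rad and value of joint any of left_drawer, right_drawer above 0.008 m).
It fails at once if a drawer was slammed (over 0.4 m/s) (velocity of joint any of left_drawer, right_drawer below -0.4 m/s).
It fails at once if the lid was slammed (over 4 rad/s) (velocity of joint lid below -4 rad/s).
It fails at once if a drawer was pulled further open (beyond 75 mm) or the lid thrown back (beyond 1.6 rad) (value of joint any of left_drawer, right_drawer above 0.075 m or value of joint lid above 1.6 rad).
It fails at once if a bystander was lifted (over 20 mm), shifted (over 30 mm) or tipped (over 0.3 rad) (height (world z) of any of glass, tin, carton, candlestick, jug, soap_bottle, scrub_pad above 0.02 m or distance of any of glass, tin, carton, candlestick, jug, soap_bottle, scrub_pad from where it was at the start of the episode above 0.03 m or angle between any of glass, tin, carton, candlestick, jug, soap_bottle, scrub_pad's own z axis and vertical above 0.3 rad).
It also fails if it takes over 58 s, if anything falls off the work surface, if the arm or the gripper's body presses on something with over 40 N, if the wrist force passes 120 N, or if a joint passes its speed limit or range.

## Robot

A 6-joint arm with a two-finger parallel gripper is mounted at the origin on the work surface. World frame = base frame: x ahead of the robot, y to its left, z up, the work surface at z = 0. Lengths are in m, angles in rad, forces in N, time in s.
With the tool pointing down it reaches from about 0.325 to 0.85 m from the base axis. Payload 4.4 kg.
Tool frame: the origin (TCP) lies between the finger pads; the fingertips stand 11 mm ahead of it and the grasp point (between the pads) lies 8 mm behind it; z points along the fingers, y is the line along which they close (so a half turn about z gives the same grasp; the last joint's range is limited). The gripper opens to 94 mm and grips with 3 to 60 N. Pads are 16 mm wide; open, the fingers measure 119 mm over their backs; the gripper's body (75 mm by 177 mm) begins 78 mm behind the grasp point.
Start: joints at [1.137, 0.207, 1.542, -0, 1.393, -0.15], TCP at [0.16, 0.552, 0.216] pointing down, gripper open.
Joint ranges: [-2.73, 2.73], [-0.86, 2.22], [0.23, 2.46], [-1.11, 4.25], [0.08, 2.63], [-2.82, 2.82]. Speed limits (rad/s): [2.79, 2.79, 3.14, 3.14, 3.14, 3.14].

## Interface

Orientations are given as a unit quaternion [x, y, z, w].
In Python, from bench import bot, eyes gives the robot as it stands.
- The arm moves only by the shell command python3 -m inch 'ROWS' [OPENING] [FORCE]. ROWS is JSON, a list of rows, each a list of 4 numbers: the shift along the tool's x, y, z in m, then the turn about the tool's z in degrees. In form: [[x, y, z, yaw], ...]. A call has 1 to 10 rows; each row shifts and turns the commanded pose from where the row before left it, along the tool's axes as they then stand; what a row does not reach is not made up. A row lasts 1/12 s, in which the tool goes at most 41.7 mm and 7.16 degrees, less where a joint would pass 70% of its speed; a pose out of reach is approached as far as the arm can. A call is refused whole if a number of a shift passes 0.0417 or a number of a turn 7.16, either way. A call with a gripper value outside its range is refused whole. OPENING is the opening, from 0 (shut) to 1 (fully open), set as the call begins (- or left out, the last holds). The fingers move at their own pace and stop on an object; FORCE is the grip in N (left out, the last holds). Time passes only in rows, so rows that do not move let the fingers close. It gives the time, the measured TCP pose, the force, the opening and the grip force at its end, in the units of the state.
- bot.observe(): the state, without advancing time (a new reading comes with each control period).
- eyes.capture(name): name is "scene" or "side" or "wrist"; returns a dict with "frame" (480x640x3 uint8, blue, green, red), "camera_matrix" (3x3 intrinsics, pixels), "world_from_camera" (4x4, takes a point from camera to world coordinates). Camera axes: x right, y up, looking along -z (the intrinsics and any distortion apply to the point x, -y, -z); pixel columns grow to the right and rows downward; lengths in m; the calibration is good to about 2 mm. The wrist camera is an equidistant fisheye: a pixel r from the principal point sees the ray r / f radians off the axis. A picture is of the moment at which its call begins. There is no depth.
- bot.sign_off(): hands the job in; it is judged then, once.
The state is a dict: "clock": time; "qpos": joint angles; "joint_velocities": joint speeds; "tau": joint torques, N m; "eef_pos": TCP position; "tcp_rot": TCP orientation; "force": force on the tool from outside, world axes, zero at the start; "ft_torque": the same for the moment, N m; "width": finger opening in m; "finger_force": force on a finger pad.
Only numpy, scipy, OpenCV 4.12 (cv2) and the standard library are available. Lean on these libraries where they do the work, as an engineer would, in place of code of your own. Each camera call takes 0.05 s, during which the arm holds its last target. There are 200 camera calls.

## Working session

There is one attempt and no reset: what is moved stays moved. The work goes in short steps, Python scripts to look and compute and a shell command to move; the robot and the scene stay as the last step left them, time stands still between calls to the robot, and variables do not carry over. Pictures are saved under pics/ and viewed, at most 10 in all, crops included, and the job is handed in when it is done.

```bash
mkdir -p pics; python3 - <<'E'
from bench import bot,eyes
import cv2,numpy as np
np.set_printoptions(precision=4,suppress=True)
for n in("scene","side"):
    c=eyes.capture(n);cv2.imwrite(f"pics/{n}0.png",c["frame"]);print(c["camera_matrix"],c["world_from_camera"],[k for k in c])
    np.savez(n+"0.npz",**c)
s=bot.observe();print(s)
E
```

```text
[[587.9245   0.     322.7429]
 [  0.     587.9245 230.5191]
 [  0.       0.       1.    ]] [[ 0.971   0.2249 -0.0814  0.4715]
 [-0.239   0.9008 -0.3625 -0.567 ]
 [-0.0082  0.3715  0.9284  1.558 ]
 [ 0.      0.      0.      1.    ]] ['frame', 'camera_matrix', 'world_from_camera']
[[552.5246   0.     306.1684]
 [  0.     552.5246 239.5283]
 [  0.       0.       1.    ]] [[ 0.976   0.1544 -0.1534  0.3583]
 [-0.2176  0.6801 -0.7    -1.0161]
 [-0.0037  0.7166  0.6974  1.1201]
 [ 0.      0.      0.      1.    ]] ['frame', 'camera_matrix', 'world_from_camera']
{'clock': 0.1, 'qpos': array([ 1.1375,  0.2074,  1.5428,  0.    ,  1.3935, -0.1505]), 'joint_velocities': array([-0.0022, -0.0008, -0.0012, -0.001 , -0.0002,  0.001 ]), 'tau': array([  0.0002, -37.1862, -28.2292,   0.0701,   0.0312,  -0.0001]), 'eef_pos': array([0.1602, 0.5515, 0.2154]), 'tcp_rot': array([ 0.1409,  0.99  , -0.001 , -0.0003]), 'force': array([-0.0808,  0.1499,  0.4913]), 'ft_torque': array([-0.0058, -0.0734, -0.0113]), 'finger_force': 0.0, 'width': 0.09371407595792124}
```

View pics/scene0.png

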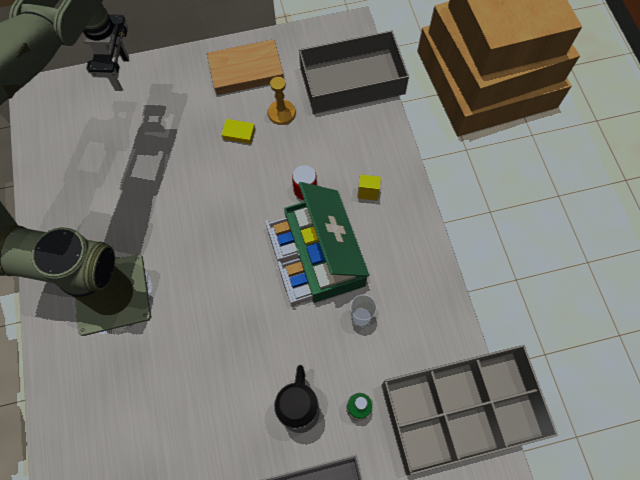

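View pics/side0.png

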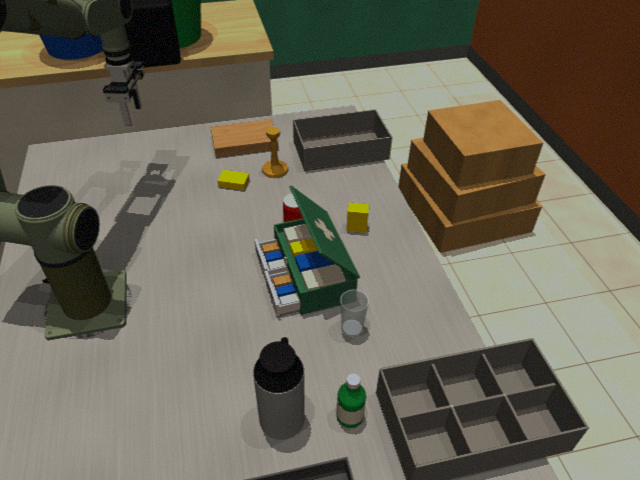

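The scene view has the box around (325,245), with the lid leaning over it and both drawers open towards lower-left. The tin is at (304,182), the carton at (370,188) and the glass at (363,312). I'll enlarge the box in both views.

```bash
python3 - <<'E'
import cv2,numpy as np
for n,(x,y) in dict(scene=(250,160),side=(240,170)).items():
    f=np.load(n+"0.npz")["frame"][y:y+150,x:x+140]
    cv2.imwrite(f"pics/{n}_c.png",cv2.resize(f,None,fx=4,fy=4,interpolation=cv2.INTER_CUBIC))
E
```

```text
(no output)
```

View pics/scene_c.png

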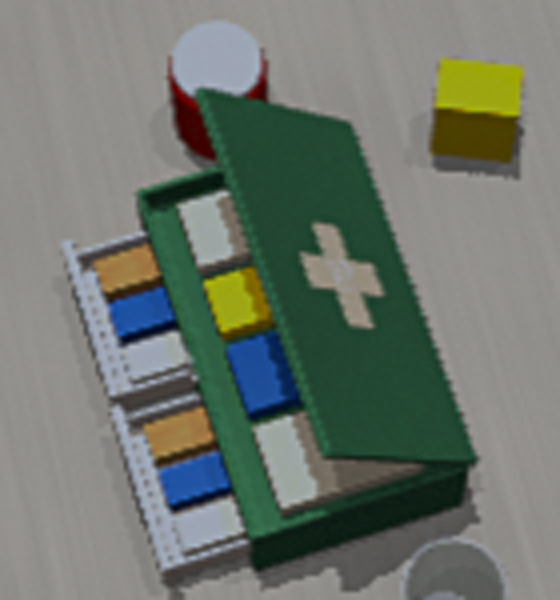

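View pics/side_c.png

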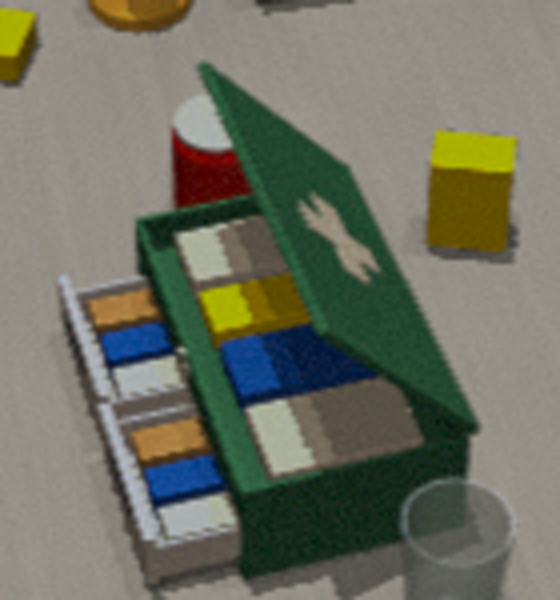

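Read from the crops (4x): the lid's outer corners, rim corners and drawer-front top corners are all clear in both views. I'll fit the box pose and joints to them and triangulate the neighbours.

```bash
cat > geo.py <<'E'
import numpy as np
def box(p,pt):
    x,y,a=p[:3]; c,s=np.cos(a),np.sin(a); pt=np.asarray(pt,float)
    return np.array([x+c*pt[0]-s*pt[1],y+s*pt[0]+c*pt[1],pt[2]])
def lid(th,u,y,n): # u from hinge, n off plane
    return [.075-u*np.cos(th)+n*np.sin(th),y,.085+u*np.sin(th)+n*np.cos(th)]
def proj(c,P):
    T=np.linalg.inv(c["world_from_camera"]);q=T[:3,:3]@P+T[:3,3];K=c["camera_matrix"]
    return np.array([K[0,2]+K[0,0]*q[0]/-q[2],K[1,2]+K[1,1]*-q[1]/-q[2]])
E
python3 - <<'E'
from geo import *
from scipy.optimize import least_squares
np.set_printoptions(precision=4,suppress=True)
C={n:dict(np.load(n+"0.npz")) for n in("scene","side")}
def pts(p):
    x,y,a,th,dl,dr=p
    return [(-.075,.13,.085),(-.075,-.13,.085),lid(th,.16,.13,.01),lid(th,.16,-.13,.01),lid(th,0,.13,.01),lid(th,0,-.13,.01),
     (-.083-dl,.1235,.054),(-.083-dl,.0035,.054),(-.083-dr,-.0035,.054),(-.083-dr,-.1235,.054)]
O=dict(scene=[(138,193),(250,540),(200,92),(325,457),(350,122),(474,462),(63,242),(112,398),(112,408),(163,573)],
 side=[(137,222),(243,493),(200,65),(322,330),(348,165),(477,428),(60,278),(100,400),(102,408),(150,545)])
off=dict(scene=(250,160),side=(240,170))
def res(p):
    r=[]
    for n in C:
        for P,o in zip(pts(p),O[n]): r.append(proj(C[n],box(p,P))-(np.array(o)/4-.375+off[n]))
    return np.array(r).ravel()
s=least_squares(res,[.5,0,0,1.,.04,.04],loss="soft_l1");p=s.x;print(p);print(s.fun.reshape(2,-1,2).round(1).tolist())
np.save("p.npy",p)
for n,P in dict(hinge=lid(p[3],0,0,0),edge=lid(p[3],.16,0,.006),edgeL=lid(p[3],.16,.13,.006),lf=(-.083-p[4],.0635,.031),rf=(-.083-p[5],-.0635,.031)).items(): print(n,box(p,P))
def tri(z,n,u):
    c=C[n];K=c["camera_matrix"];d=c["world_from_camera"][:3,:3]@np.array([(u[0]-K[0,2])/K[0,0],-(u[1]-K[1,2])/K[1,1],-1]);o=c["world_from_camera"][:3,3]
    return o+d*(z-o[2])/d[2]
for n,z,u in [("tin",.095,(304,174)),("carton",.08,(369.5,182)),("glass",.11,(363.5,304)),("jug",.24,(296,404)),("soap",.15,(361,404)),("candle",.155,(278,84)),("pad",.03,(239,129))]: 
    P=tri(z,"scene",u); b=(P-box(p,(0,0,0)))[:2];a=p[2];print(n,P,"box",b@[np.cos(a),np.sin(a)],b@[-np.sin(a),np.cos(a)])
E
```

```text
[ 0.5952 -0.0234  0.0804  0.8409  0.0483  0.0504]
[[[-1.5, -0.1], [-0.1, 0.2], [-1.5, -0.8], [-0.0, 0.2], [-0.1, -0.0], [1.3, 0.4], [-0.6, 0.1], [-0.4, -0.1], [-0.4, -0.1], [0.1, -0.3]], [[-0.7, -0.4], [-0.1, 0.8], [0.1, -0.4], [0.7, 1.0], [0.6, 0.8], [1.9, 0.9], [0.1, -0.5], [0.6, -0.6], [0.0, -0.6], [-0.1, -0.5]]]
hinge [ 0.67   -0.0174  0.085 ]
edge [ 0.5681 -0.0256  0.2082]
edgeL [0.5577 0.104  0.2082]
lf [0.4593 0.0294 0.031 ]
rf [ 0.4674 -0.0974  0.031 ]
tin [0.5896 0.1818 0.095 ] box 0.010876084322645328 0.2049943062152762
carton [0.7629 0.1205 0.08  ] box 0.1787430185119794 0.1299526674520518
glass [ 0.6505 -0.2205  0.11  ] box 0.039287500390288554 -0.2009135941872471
jug [ 0.4345 -0.4303  0.24  ] box -0.1928870616557022 -0.3926738475273255
soap [ 0.5775 -0.4569  0.15  ] box -0.05243971168702177 -0.43069148042225297
candle [0.5782 0.4497 0.155 ] box 0.02103313657899759 0.4729354970018697
pad [0.4395 0.4105 0.03  ] box -0.12041695955501927 0.44501014114129117
```

The fit is good to about 1 px: box at (0.595, -0.023), turned 0.08 rad, lid at 0.84 rad, drawers about 49 mm out. With the fingers open and lined up with the box's y, one push reaches both drawer fronts, about 50 mm either side of the middle. First I'll turn to the box's heading and travel over.

```bash
python3 -m inch '[[0,0,0,-6.9],[0,0,0,-6.9],[0,0,0,-7],[-0.01,-0.029,0,0],[-0.01,-0.029,0,0],[-0.01,-0.029,0,0],[-0.01,-0.029,0,0],[-0.01,-0.029,0,0],[-0.01,-0.029,0,0],[-0.01,-0.029,0,0]]' 1
python3 -m inch '[[-0.01,-0.029,0.004,0],[-0.01,-0.029,0.004,0],[-0.01,-0.029,0.004,0],[-0.01,-0.029,0.004,0],[-0.01,-0.029,0.004,0],[-0.01,-0.029,0.004,0],[-0.01,-0.029,0.004,0],[-0.01,-0.029,0.004,0],[-0.01,-0.029,0.004,0],[0,0,0,0]]'
cat > rel.py <<'E'
from bench import bot
from geo import *
from scipy.spatial.transform import Rotation as R
p=np.load("p.npy");s=bot.observe();r=R.from_quat(s["tcp_rot"]).as_matrix()
d=s["eef_pos"]-box(p,(0,0,0));c,sn=np.cos(p[2]),np.sin(p[2])
print("box frame TCP",(c*d[0]+sn*d[1]).round(4),(-sn*d[0]+c*d[1]).round(4),s["eef_pos"][2].round(4),"yaw err deg",np.degrees(np.arctan2(-r[0,1],r[1,1])-p[2]).round(2),"F",s["force"].round(1),"t",s["clock"],"tz",r[:,2].round(3),"q",s["qpos"].round(2))
E
python3 rel.py
```

```text
clock: 0.93
eef_pos: [0.2465, 0.3538, 0.216]
tcp_rot: [-0.04, 0.999, -0.0, -0.0]
force: [0.9, 0.6, 0.4]
width: 0.0939
finger_force: 0.0
clock: 1.77
eef_pos: [0.3582, 0.0985, 0.1798]
tcp_rot: [-0.037, 0.999, -0.001, -0.0]
force: [-0.7, -0.6, 0.4]
width: 0.0943
finger_force: 0.0
box frame TCP -0.2265 0.1405 0.1798 yaw err deg -0.37 F [-0.7 -0.6  0.4] t 1.7667 tz [-0.    -0.002 -1.   ] q [ 0.04 -0.22  2.04 -0.    1.32 -1.61]
```

```bash
python3 -m inch '[[-0.01,-0.028,0,-0.4],[-0.01,-0.028,0.01,0],[-0.01,-0.028,0.01,0],[-0.01,-0.028,0.02,0],[-0.01,-0.028,0.02,0],[0,0,0.03,0],[0,0,0.03,0],[0,0,0.024,0],[0,0,0,0],[0,0,0,0]]'
python3 rel.py; python3 - <<'E'
from bench import eyes
import cv2
c=eyes.capture("side");cv2.imwrite("pics/s1.png",cv2.resize(c["frame"][130:330,180:400],None,fx=3,fy=3))
E
```

```text
clock: 2.6
eef_pos: [0.4173, -0.0318, 0.0354]
tcp_rot: [-0.044, 0.999, 0.001, -0.002]
force: [-0.6, 0.9, 0.6]
width: 0.094
finger_force: 0.0
box frame TCP -0.178 0.0059 0.0354 yaw err deg 0.41 F [-0.6  0.9  0.6] t 2.6 tz [-0.004  0.001 -1.   ] q [-0.28  0.13  2.06  0.    0.95 -1.94]
```

View pics/s1.png

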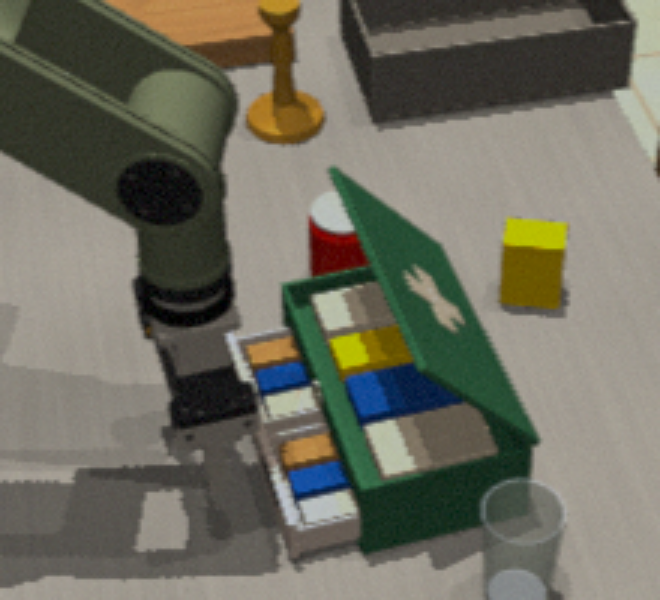

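The open gripper stands just in front of both drawers, with the lid and the wrist clear of each other. I'll push gently.

```bash
python3 -m inch '[[0,-0.006,0,0.3],[-0.008,0,0,0],[-0.008,0,0,0],[-0.008,0,0,0],[-0.008,0,0,0],[-0.008,0,0,0],[-0.008,0,0,0],[-0.008,0,0,0],[-0.008,0,0,0],[0,0,0,0]]'
python3 rel.py
```

```text
clock: 3.48
eef_pos: [0.4855, -0.0334, 0.0366]
tcp_rot: [-0.041, 0.999, -0.0, 0.001]
force: [0.4, 0.6, -0.4]
width: 0.0937
finger_force: 0.0
box frame TCP -0.1102 -0.0012 0.0366 yaw err deg 0.1 F [ 0.4  0.6 -0.4] t 3.4833 tz [ 0.002  0.    -1.   ] q [-0.25  0.25  1.9   0.    0.98 -1.9 ]
```

```bash
python3 -m inch '[[-0.005,0,0,0],[-0.005,0,0,0],[-0.004,0,0,0]]'
python3 rel.py
python3 -m inch '[[-0.003,0,0,0],[-0.002,0,0,0]]'
python3 rel.py; python3 - <<'E'
from bench import eyes
import cv2
c=eyes.capture("scene");cv2.imwrite("pics/s2.png",cv2.resize(c["frame"][160:310,240:390],None,fx=4,fy=4,interpolation=cv2.INTER_CUBIC))
E
```

```text
clock: 3.73
eef_pos: [0.497, -0.0322, 0.0361]
tcp_rot: [-0.041, 0.999, 0.0, -0.001]
force: [-3.5, -0.7, 0.6]
width: 0.0941
finger_force: 1.4
box frame TCP -0.0986 -0.0009 0.0361 yaw err deg 0.09 F [-3.5 -0.7  0.6] t 3.7333 tz [-0.001  0.    -1.   ] q [-0.24  0.28  1.87 -0.    0.99 -1.89]
clock: 3.9
eef_pos: [0.5021, -0.0318, 0.0361]
tcp_rot: [-0.041, 0.999, 0.0, -0.0]
force: [-2.2, -0.7, -0.8]
width: 0.0939
finger_force: 1.3
box frame TCP -0.0935 -0.0009 0.0361 yaw err deg 0.09 F [-2.2 -0.7 -0.8] t 3.9 tz [-0.001  0.    -1.   ] q [-0.24  0.29  1.86  0.    0.99 -1.89]
```

View pics/s2.png

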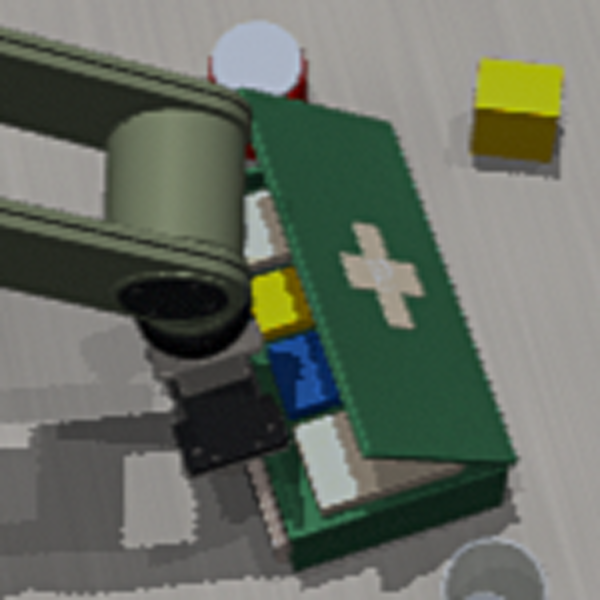

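Both drawers are moving with the fingers at about 2.4 N, and the arm is clear of the lid. I'll go on in 2 mm steps until the stop shows in the force.

```bash
python3 -m inch '[[-0.002,0,0,0],[-0.001,0,0,0]]'; python3 rel.py
python3 -m inch '[[-0.001,0,0,0],[0,0,0,0]]'; python3 rel.py
```

```text
clock: 4.12
eef_pos: [0.5041, -0.0316, 0.0362]
tcp_rot: [-0.041, 0.999, 0.0, -0.001]
force: [-6.8, -0.8, 3.4]
width: 0.0941
finger_force: 3.5
box frame TCP -0.0915 -0.0009 0.0362 yaw err deg 0.07 F [-6.8 -0.8  3.4] t 4.1167 tz [-0.003  0.    -1.   ] q [-0.23  0.29  1.86 -0.    1.   -1.89]
clock: 4.28
eef_pos: [0.5041, -0.0316, 0.0362]
tcp_rot: [-0.041, 0.999, 0.0, -0.002]
force: [-7.6, -0.9, 3.5]
width: 0.0941
finger_force: 3.7
box frame TCP -0.0915 -0.0009 0.0362 yaw err deg 0.06 F [-7.6 -0.9  3.5] t 4.2833 tz [-0.005  0.    -1.   ] q [-0.23  0.29  1.85 -0.    1.   -1.88]
```

```bash
python3 -m inch '[[-0.001,0,0,0],[-0.001,0,0,0],[0,0,0,0],[0,0,0,0]]'; python3 rel.py; python3 -c "
from bench import bot;print(bot.observe()['ft_torque'])"
```

```text
clock: 4.62
eef_pos: [0.5042, -0.0316, 0.0362]
tcp_rot: [-0.041, 0.999, 0.0, -0.004]
force: [-12.3, -1.7, 9.9]
width: 0.094
finger_force: 6.3
box frame TCP -0.0914 -0.0009 0.0362 yaw err deg 0.04 F [-12.3  -1.7   9.9] t 4.6167 tz [-0.009 -0.    -1.   ] q [-0.23  0.3   1.85 -0.    1.   -1.88]
[-0.70870582  2.11671299 -0.59425521]
```

Both drawers are on their stops: 12 N in total, shared equally by the fingers, at the predicted x of -0.091. Next I'll back off, rise, and come over the lid.

```bash
python3 -m inch '[[0.004,0,0,0],[0.008,0,0,0],[0.016,0,0,0],[0.02,0,0,0],[0.02,0,0,0],[0,0,-0.02,0],[0,0,-0.035,0],[0,0,-0.035,0],[0,0,-0.035,0],[0,0,-0.035,0]]'
python3 -m inch '[[0,0,-0.035,0],[0,0,-0.035,0],[0,0,-0.015,0],[0,0,0,0],[0,0,0,0]]'
python3 rel.py; python3 - <<'E'
from bench import eyes
import cv2
c=eyes.capture("side");a=cv2.resize(c["frame"][180:330,230:370],None,fx=4,fy=4,interpolation=cv2.INTER_CUBIC);cv2.imwrite("pics/s3.png",a)
E
```

```text
clock: 5.45
eef_pos: [0.4408, -0.0369, 0.1987]
tcp_rot: [-0.041, 0.999, -0.0, 0.002]
force: [1.0, 0.1, -0.2]
width: 0.0942
finger_force: 0.0
clock: 5.87
eef_pos: [0.4412, -0.0371, 0.2823]
tcp_rot: [-0.041, 0.999, -0.0, 0.002]
force: [0.4, 0.4, -0.3]
width: 0.0941
finger_force: 0.0
box frame TCP -0.1546 -0.0013 0.2823 yaw err deg 0.1 F [ 0.4  0.4 -0.3] t 5.8667 tz [ 0.004 -0.001 -1.   ] q [-0.28 -0.13  1.76  0.    1.51 -1.93]
```

View pics/s3.png

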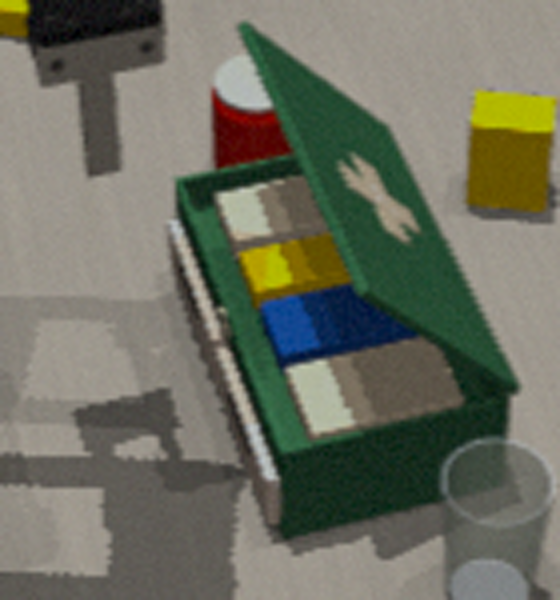

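Both drawers are home and level, and the lid is untouched. Next I'll move over the lid's rear face and come down onto it.

```bash
python3 -m inch '[[-0.01,0,0,0],[-0.03,0,0,0],[-0.03,0,0,0],[-0.03,0,0,0],[-0.03,0,0,0],[-0.02,0,0,0],[-0.012,0,0,0],[0,0,0.02,0],[0,0,0.03,0],[0,0,0.015,0]]'
python3 rel.py
python3 -m inch '[[0,0,0.005,0],[0,0,0.005,0],[0,0,0.003,0]]'; python3 rel.py
```

```text
clock: 6.75
eef_pos: [0.6001, -0.023, 0.2102]
tcp_rot: [-0.041, 0.999, 0.001, -0.004]
force: [0.2, -0.0, -0.3]
width: 0.094
finger_force: 0.0
box frame TCP 0.0049 0.0 0.2102 yaw err deg 0.1 F [ 0.2 -0.  -0.3] t 6.75 tz [-0.008  0.002 -1.   ] q [-0.18  0.27  1.48  0.    1.4  -1.84]
clock: 7.0
eef_pos: [0.6018, -0.0236, 0.2023]
tcp_rot: [-0.041, 0.999, 0.0, -0.001]
force: [0.5, 0.4, -0.1]
width: 0.0941
finger_force: 0.1
box frame TCP 0.0066 -0.0007 0.2023 yaw err deg 0.1 F [ 0.5  0.4 -0.1] t 7.0 tz [-0.001  0.    -1.   ] q [-0.18  0.28  1.49  0.    1.38 -1.84]
```

```bash
python3 -m inch '[[-0.005,0,0.005,0],[-0.006,0,0.005,0],[-0.006,0,0.005,0],[-0.004,0,0.005,0],[-0.004,0,0.005,0]]'; python3 rel.py
python3 -m inch '[[-0.004,0,0.005,0],[-0.004,0,0.005,0]]'; python3 rel.py
```

```text
clock: 7.42
eef_pos: [0.6276, -0.0217, 0.1783]
tcp_rot: [-0.041, 0.999, -0.0, 0.0]
force: [0.1, 0.4, 0.4]
width: 0.0942
finger_force: 0.0
box frame TCP 0.0324 -0.0009 0.1783 yaw err deg 0.09 F [0.1 0.4 0.4] t 7.4167 tz [ 0.001 -0.    -1.   ] q [-0.17  0.35  1.44 -0.    1.35 -1.83]
clock: 7.58
eef_pos: [0.6352, -0.021, 0.1679]
tcp_rot: [-0.041, 0.999, 0.0, -0.0]
force: [-0.5, 0.2, 0.3]
width: 0.0942
finger_force: 0.0
box frame TCP 0.04 -0.0008 0.1679 yaw err deg 0.09 F [-0.5  0.2  0.3] t 7.5833 tz [-0.  0. -1.] q [-0.17  0.37  1.43  0.    1.34 -1.82]
```

I had the sign wrong: the box's -x is the tool's +x, so the arm moved rearwards just above the lid without touching it. I'll rise and go back, then follow the arc forward.

```bash
python3 -m inch '[[0,0,-0.02,0],[0,0,-0.022,0],[0.018,0,0,0],[0.018,0,0,0],[0,0,0.005,0],[0,0,0.004,0],[0,0,0.003,0],[0,0,0,0]]'; python3 rel.py
python3 -m inch '[[0.004,0,0.005,0],[0.005,0,0.005,0],[0.005,0,0.005,0]]'; python3 rel.py
```

```text
clock: 8.25
eef_pos: [0.5994, -0.0239, 0.1976]
tcp_rot: [-0.041, 0.999, 0.0, -0.0]
force: [1.3, -1.1, 1.7]
width: 0.0942
finger_force: 0.7
box frame TCP 0.0041 -0.0009 0.1976 yaw err deg 0.09 F [ 1.3 -1.1  1.7] t 8.25 tz [-0.  0. -1.] q [-0.18  0.27  1.5   0.    1.37 -1.84]
clock: 8.5
eef_pos: [0.585, -0.0252, 0.1828]
tcp_rot: [-0.041, 0.999, -0.0, 0.0]
force: [1.3, -0.1, 1.4]
width: 0.0939
finger_force: 1.0
box frame TCP -0.0103 -0.001 0.1828 yaw err deg 0.1 F [ 1.3 -0.1  1.4] t 8.5 tz [ 0.001 -0.    -1.   ] q [-0.19  0.26  1.55 -0.    1.33 -1.84]
```

Contact made at about 2 N, and the lid is coming down. I'll continue along the arc.

```bash
python3 -m inch '[[0.005,0,0.005,0],[0.005,0,0.005,0],[0.004,0,0.005,0],[0.003,0,0.005,0],[0.003,0,0.006,0],[0.003,0,0.006,0],[0.003,0,0.006,0]]'; python3 rel.py
python3 -m inch '[[0.003,0,0.006,0],[0.002,0,0.006,0],[0.002,0,0.006,0],[0.001,0,0.006,0]]'; python3 rel.py
```

```text
clock: 9.08
eef_pos: [0.5584, -0.0272, 0.1448]
tcp_rot: [-0.041, 0.999, 0.0, -0.0]
force: [1.5, 0.7, 0.9]
width: 0.094
finger_force: 0.8
box frame TCP -0.037 -0.0008 0.1448 yaw err deg 0.09 F [1.5 0.7 0.9] t 9.0833 tz [-0.001  0.    -1.   ] q [-0.2   0.24  1.65  0.    1.25 -1.86]
clock: 9.42
eef_pos: [0.5507, -0.0279, 0.1208]
tcp_rot: [-0.041, 0.999, -0.0, -0.0]
force: [0.2, 0.7, 0.7]
width: 0.0943
finger_force: 0.8
box frame TCP -0.0448 -0.0009 0.1208 yaw err deg 0.09 F [0.2 0.7 0.7] t 9.4167 tz [-0. -0. -1.] q [-0.21  0.26  1.69 -0.    1.19 -1.86]
```

```bash
python3 -m inch '[[0,0,0.005,0],[0,0,0.004,0],[0,0,0.003,0],[0,0,0.002,0]]'; python3 rel.py
python3 -m inch '[[0,0,0.001,0],[0,0,0.001,0],[0,0,0.001,0],[0,0,0,0],[0,0,0,0]]'; python3 rel.py
```

```text
clock: 9.75
eef_pos: [0.5504, -0.0279, 0.1067]
tcp_rot: [-0.041, 0.999, 0.0, -0.001]
force: [-2.4, -0.2, 0.7]
width: 0.0943
finger_force: 0.8
box frame TCP -0.0451 -0.0009 0.1067 yaw err deg 0.09 F [-2.4 -0.2  0.7] t 9.75 tz [-0.002  0.    -1.   ] q [-0.21  0.27  1.7  -0.    1.17 -1.86]
clock: 10.17
eef_pos: [0.5505, -0.0279, 0.1062]
tcp_rot: [-0.041, 0.999, -0.0, -0.001]
force: [-5.9, 0.2, 11.0]
width: 0.0941
finger_force: 5.5
box frame TCP -0.0449 -0.0009 0.1062 yaw err deg 0.1 F [-5.9  0.2 11. ] t 10.1667 tz [-0.001 -0.    -1.   ] q [-0.21  0.27  1.7  -0.    1.17 -1.86]
```

The lid is firmly on the rim: TCP at 0.106 as predicted, with 11 N. I'll lift off and check.

```bash
python3 -m inch '[[0,0,-0.005,0],[0,0,-0.02,0],[0,0,-0.035,0],[0,0,-0.035,0],[0,0,-0.035,0],[0.03,0,0,0],[0.03,0,0,0],[0.03,0,0,0],[0.03,0,0,0],[0,0,0,0]]'; python3 -m inch '[[0,0,0,0],[0,0,0,0],[0,0,0,0]]'
python3 - <<'E'
from bench import eyes
import cv2
c=eyes.capture("side");cv2.imwrite("pics/s4.png",cv2.resize(c["frame"][110:310,200:400],None,fx=3,fy=3,interpolation=cv2.INTER_CUBIC))
E
```

```text
clock: 11.0
eef_pos: [0.4271, -0.0372, 0.2335]
tcp_rot: [-0.041, 0.999, 0.0, -0.001]
force: [0.7, 0.5, -1.3]
width: 0.0937
finger_force: 0.0
clock: 11.25
eef_pos: [0.4328, -0.0379, 0.2349]
tcp_rot: [-0.041, 0.999, -0.0, 0.001]
force: [-0.4, 0.7, -0.4]
width: 0.0939
finger_force: 0.0
```

View pics/s4.png

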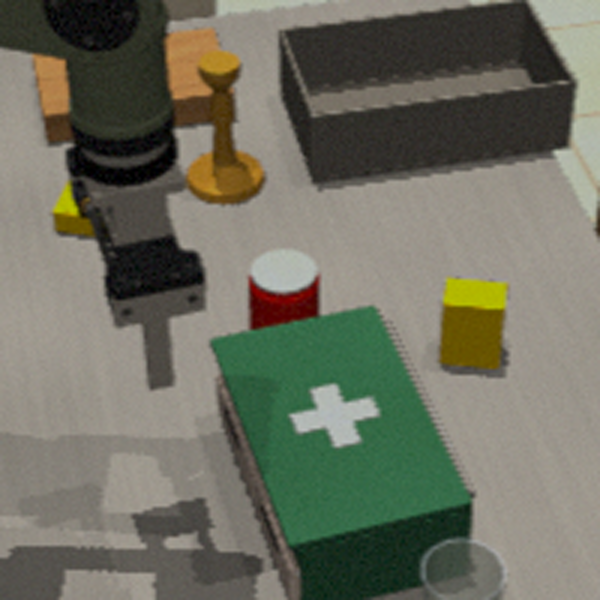

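The lid is flat on the rim, the drawers are home, the bystanders are in place, and the arm is clear.

```bash
python3 -c "
from bench import bot;print(bot.sign_off())"
```

```text
the job is handed in; nothing more can be done
None
```

I pushed both drawers fully home, then shut the lid, and handed the job in at about 11 s; the final picture shows the box closed, the arm clear and no visible change to the bystanders in view, but the sign-off gave no verdict.

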